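# Stop the lens curing cabinet, open it and reset the stop

### The arm

A 6-joint arm with a two-finger parallel gripper is mounted at the origin on the work surface. World frame = base frame: x ahead of the robot, y to its left, z up, the work surface at z = 0. Lengths are in m, angles in rad, forces in N, time in s.
With the tool pointing down it reaches from about 0.25 to 0.775 m from the base axis. Payload 4 kg.
Tool frame: the origin (TCP) lies on the mounting face of the last link; the fingertips stand 199 mm ahead of it and the grasp point (between the pads) lies 180 mm ahead of it; z points along the fingers, y is the line along which they close (so a half turn about z gives the same grasp; the last joint's range is limited). The gripper opens to 94 mm and grips with 3 to 60 N. Pads are 16 mm wide; open, the fingers measure 119 mm over their backs; the gripper's body (75 mm by 177 mm) begins 78 mm behind the grasp point.
Start: joints at [-1.396, 0.087, 1.371, -0, 1.684, -0.103], TCP at [0.151, -0.529, 0.405] pointing down, gripper open.
Joint ranges: [-3.1, 3.1], [-0.76, 2.03], [0.27, 2.55], [-1.08, 4.22], [0.17, 2.65], [-2.57, 2.57]. Speed limits (rad/s): [2.79, 2.79, 3.14, 3.14, 3.14, 3.14].

### API

Orientations are given as a unit quaternion [w, x, y, z].
In Python, from bench import ctrl gives the robot as it stands. The module is installed in compiled form; this text tells all that it offers.
- The arm moves only by the shell command python3 -m handwheel 'ROWS' [FORCE]. ROWS is JSON, a list of rows, each a list of 3 entries, a list of its own where there are three numbers: the turn, a rotation vector about the tool's x, y, z in rad, then the shift along the tool's x, y, z in cm, then the opening, from 0 (shut) to 1 (fully open). A call has 1 to 10 rows; each row is the pose to reach, as a shift and turn from the pose commanded when the call began, along the tool's axes at that moment; what a row does not reach only later rows make up. A row lasts 1/12 s, in which the tool goes at most 41.7 mm and 7.16 degrees, less where a joint would pass 70% of its speed; a pose out of reach is approached as far as the arm can. A call with a gripper value outside its range is refused whole. The fingers move at their own pace and stop on an object; FORCE is the grip in N (left out, the last holds). Time passes only in rows, so rows that repeat a pose let the fingers close. It gives the time, the measured TCP pose, the force, the opening and the grip force at its end, in the units of the state.
- ctrl.state(): the state, without advancing time (a new reading comes with each control period).
- ctrl.snapshot(name): name is "scene" or "top" or "wrist"; returns a dict with "pixels" (400x640x3 uint8, blue, green, red), "fx", "fy", "cx", "cy" (pixels), "dist" ([k1, k2, p1, p2, k3] as OpenCV has them; the pictures are not rectified), "R" (3x3) and "t" (3): a world point X has camera coordinates R X + t; the wrist camera has in their place "T_tool_cam" (4x4, takes a point from camera to tool coordinates, whose origin is the TCP and whose axes are the flange's). Camera axes: x right, y down, z forward; pixel columns grow to the right and rows downward; lengths in m; the calibration is good to about 2 mm. A picture is of the moment at which its call begins: read the wrist's pose just before it. There is no depth.
- ctrl.job_done(): hands the job in; it is judged then, once.
Trained networks look in a picture, given as the dict that the camera call returned (one of the last four; its "shot" number tells which), for a name from the list of things; names that differ only in an ending like _2 or _b are one class to them, and where a whole thing is asked for, a point or a joint stands for the part that bears it (a point fixed in the world has none). Each returns a list of dicts, best first, with "conf" (0 to 1); they miss things now and then, are a little off and sometimes report something else, mostly with a low value. They report only what shows in the picture. A call takes as long as a camera call. They do not tell look-alikes from the thing itself.
- ctrl.search_frame(picture, name): "rect" ([left, top, right, bottom] in pixels, round what is visible of it).
The state is a dict: "time_s": time; "joint_positions": joint angles; "qd": joint speeds; "joint_torque": joint torques, N m; "ee_pos": TCP position; "tcp_rot": TCP orientation; "ft_force": force on the tool from outside, world axes, zero at the start; "moment": the same for the moment, N m; "finger_gap": opening from 0.0 (shut) to 1.0 (fully open); "gripper_force": force on a finger pad.
Only numpy, scipy, OpenCV 4.12 (cv2) and the standard library are available. Lean on these libraries where they do the work, as an engineer would, in place of code of your own. Each camera call takes 0.05 s, during which the arm holds its last target. There are 200 camera calls.

### The job

The batch of sunglasses in the curing cabinet is done: before moving its door, push the mushroom stop on the control box down until it latches, then swing the cabinet's door open by its handle, gently, until it stands square to the cabinet's front or further. With the door standing open, twist the mushroom clockwise so that it springs up again, ready for the next batch, and leave the things around in their places.

Things in the scene. Friction and masses are not known exactly. Their poses are not given: they have to be found in the camera images.
- cabinet: Bench-top lens curing cabinet, sheet steel, fixed: 220 mm deep (its x), 300 wide (its y), 240 high. Origin: centre of underside. Its front, with the door, faces its own -x; the body's front plane is at x = -110 mm. Door panel 298 wide, 226 high, 15 mm thick, its top edge 238 mm above the table.
- door (a joint): Angle (rad) of the cabinet's grey door: 0 shut, grows as it swings out towards the robot, stop at 1.9; 1.57 is square to the front. Starts at 0 to 0.1. Upright hinge on the door's left edge as the robot sees it (cabinet +y); light friction (about 0.15 N m), stays where left. No latch.
- door_handle (a point): Middle of the door's level bar handle: a round steel bar 12 mm thick and 120 mm long, parallel to the door face, its axis 45 mm off the face (39 mm clear gap, open above; posts only at the bar's ends, 112 mm apart: fingers fit down behind it, or pinch it from above). 212 mm above the table, 26 mm below the door's top edge, 225 mm from the hinge along the door.
- door_hinge (a point): Point on the door's vertical hinge axis, at the handle's height; on the cabinet's front plane (the door's inner face), the handle bar's axis stands 60 mm out from that plane when shut.
- control_box: Grey control box of the cabinet, fixed to the table, 110 x 110 x 70 mm, with the mushroom stop in the middle of its top. Origin: centre of underside.
- stop_top (a point): Top centre of the black mushroom head of the stop: 48 mm diameter, head 23 mm thick with an upright rim from 7 to 23 mm below this point, slightly domed, on a 38 mm diameter collar 14 mm high. Stands 117 mm above the table when up, about 8 mm lower when latched down.
- stop (a joint): How far the mushroom is pressed (m): 0 up, 0.010 fully down. A spring pushes it up; about 7 N takes it fully down. Pressed beyond 0.008 it clicks and stays latched near 0.008 when let go. Turning its head clockwise frees it and it springs back to 0 once let go.
- stop_head (a joint): Turn of the mushroom's head (rad), 0 at the start, grows clockwise seen from above, stop at 1.2. Light friction, stays where left. Beyond about 0.65 the latch lets go (pressing only latches while it is near 0).
- carton: Bystander, loose: flat white carton 100 x 150 x 45 mm, lying on top of the cabinet, near the middle. Origin: centre of underside.
- bottle: Bystander, loose: clear cleaner bottle, 64 mm diameter, 170 mm tall. Origin: centre of underside.
- mug: Bystander, loose: white mug, 80 mm diameter, 90 mm tall. Origin: centre of underside.
- case: Bystander, loose: black spectacle case 160 x 65 x 50 mm, long side along its x. Origin: centre of underside.
- frame_tray: Bystander, loose: open cardboard tray 200 x 160 x 50 mm with sunglasses in it (80 mm tall over all). Origin: centre of underside.
- screwdriver: Bystander, loose: screwdriver 190 mm long lying along its x axis. Origin: underside, mid-length.
- jar: Bystander, loose: amber jar with black lid, 72 mm diameter, 80 mm tall. Origin: centre of underside.
Things that resemble listed ones, but are neither listed nor needed, are in the scene too. What is shaped like the control_box but yellow is not meant.

How it is judged:
By the outcome, as a careful person would: the job done as asked, in the order asked, and still so for the second after the job is handed in, with the robot touching nothing.
It also fails if it takes over 66 s, if anything falls off the work surface, if the arm or the gripper's body presses on something with over 40 N, if the wrist force passes 120 N, or if a joint passes its speed limit or range.

## Working session

There is one attempt and no reset: what is moved stays moved. The work goes in short steps, Python scripts to look and compute and a shell command to move; the robot and the scene stay as the last step left them, time stands still between calls to the robot, and variables do not carry over. Pictures are saved under pics/ and viewed, at most 12 in all, crops included, and the job is handed in when it is done.

```bash
mkdir -p pics
cat > h.py <<'E'
import numpy as np, cv2
from bench import ctrl
from scipy.spatial.transform import Rotation as Ro
def rot(q): return Ro.from_quat([q[1],q[2],q[3],q[0]]).as_matrix()
def cam(p,st=None):
    K=np.array([[p['fx'],0,p['cx']],[0,p['fy'],p['cy']],[0,0,1]]);d=np.array(p['dist'],float)
    if 'T_tool_cam' in p:
        T=np.eye(4);T[:3,:3]=rot(st['tcp_rot']);T[:3,3]=st['ee_pos'];M=T@np.array(p['T_tool_cam'])
        R=M[:3,:3].T;t=-R@M[:3,3]
    else: R=np.array(p['R']);t=np.array(p['t'])
    return K,d,R,t
def ray(c,uv):
    K,d,R,t=c
    n=cv2.undistortPoints(np.array([[uv]],float),K,d)[0,0]
    return -R.T@t, R.T@np.array([n[0],n[1],1])
def atz(c,uv,z):
    o,v=ray(c,uv);return o+v*(z-o[2])/v[2]
def proj(c,X):
    K,d,R,t=c
    return cv2.projectPoints(np.atleast_2d(np.array(X,float)),cv2.Rodrigues(R)[0],t,K,d)[0][:,0]
E
python3 - <<'E'
from h import *
s=ctrl.state();print(s['ee_pos'],s['tcp_rot'])
for n in ('scene','top'):
    p=ctrl.snapshot(n);cv2.imwrite(f'pics/{n}0.png',p['pixels']);c=cam(p)
    print(n,'pos',(-c[2].T@c[3]).round(3))
    for o,z in (('stop_top',.117),('control_box',.07),('door_handle',.212),('cabinet',.24),('door_hinge',.212)):
        try:
            for r in ctrl.search_frame(p,o)[:4]:
                b=np.array(r['rect']);print(o,round(r['conf'],2),b.round(),atz(c,(b[:2]+b[2:])/2,z).round(3))
        except Exception as e: print(o,e)
E
```

```text
[ 0.15080449 -0.5287936   0.40351288] [-1.10778353e-03  9.90368559e-01  1.38451762e-01 -2.65685628e-05]
scene pos [ 1.658 -0.499  1.05 ]
stop_top 0.62 [206. 184. 219. 196.] [ 0.211 -0.297  0.117]
stop_top 0.58 [236. 251. 253. 264.] [ 0.581 -0.287  0.117]
control_box 0.76 [196. 182. 234. 224.] [ 0.216 -0.295  0.07 ]
control_box 0.71 [229. 250. 269. 303.] [ 0.611 -0.286  0.07 ]
control_box 0.64 [308. 194. 451. 340.] [0.714 0.07  0.07 ]
door_handle 0.75 [305. 192. 393. 279.] [ 0.71  -0.029  0.212]
cabinet 0.76 [304. 191. 450. 340.] [ 0.871 -0.031  0.24 ]
door_hinge 0.95 [304. 192. 402. 280.] [ 0.716 -0.02   0.212]
door_hinge 0.72 [247. 275. 274. 336.] [ 0.863 -0.319  0.212]
top pos [ 0.362 -0.025  1.939]
stop_top 0.72 [390. 287. 408. 306.] [ 0.182 -0.28   0.117]
stop_top 0.45 [396. 180. 407. 192.] [ 0.568 -0.282  0.117]
control_box 0.89 [385. 277. 416. 318.] [ 0.175 -0.291  0.07 ]
control_box 0.63 [380. 170. 418. 207.] [ 0.566 -0.279  0.07 ]
door_handle 0.57 [267. 163. 356. 184.] [0.594 0.033 0.212]
door_handle 0.26 [173. 133. 223. 194.] [0.62  0.42  0.212]
cabinet 0.74 [266. 162. 352. 183.] [0.593 0.041 0.24 ]
cabinet 0.67 [256.  92. 356. 186.] [0.705 0.056 0.24 ]
door_hinge 0.96 [269. 161. 353. 183.] [0.599 0.037 0.212]
```

View pics/scene0.png

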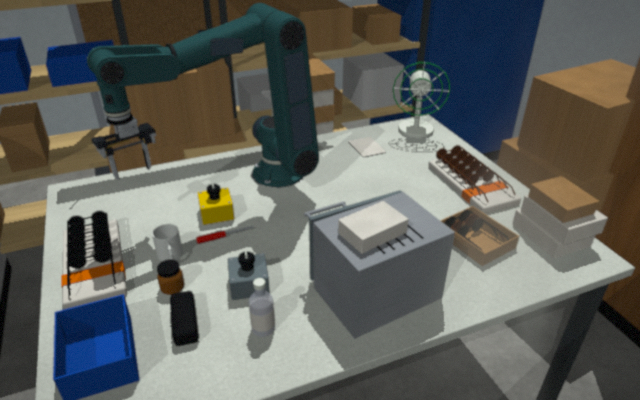

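View pics/top0.png

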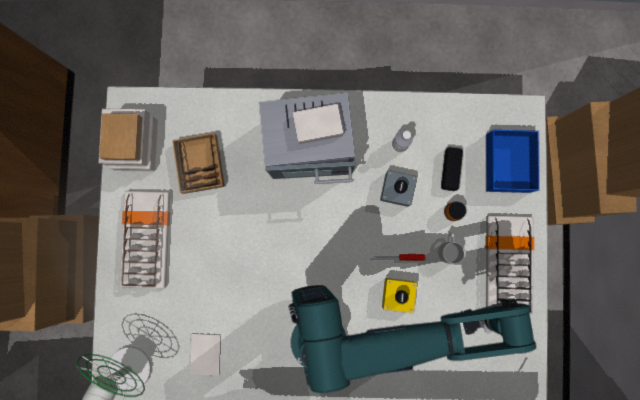

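Two boxes could pass for the control box. The grey one is at top (399,187) and scene (247,265). The yellow look-alike is at top (400,293) and scene (213,200). I choose the grey one. The bar handle is at top (334,178). I'll check both in one close crop.

Run:
```python
from h import *
a=cv2.imread('pics/top0.png')[85:215,250:430]
cv2.imwrite('pics/crop.png',cv2.resize(a,None,fx=4.4,fy=4.4,interpolation=cv2.INTER_CUBIC))
```

```text
(no output)
```

View pics/crop.png

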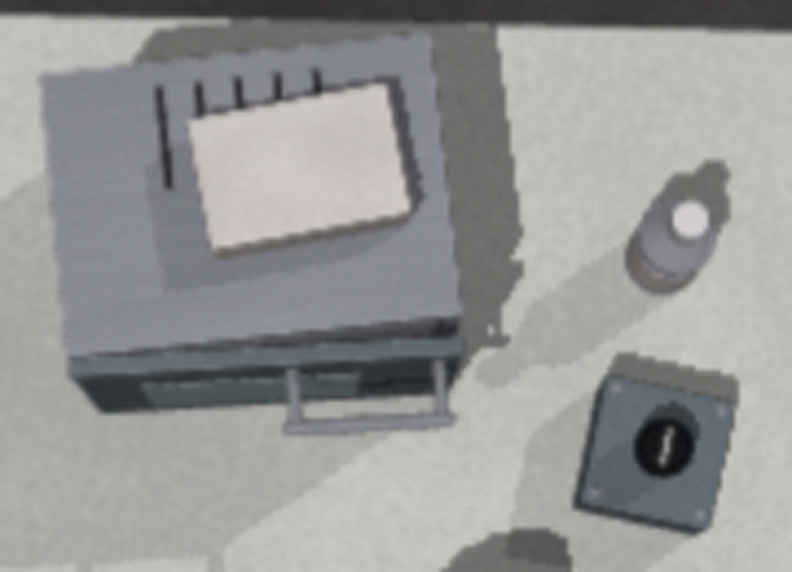

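The crop confirms the grey box with the black mushroom at crop (664,446). The bar runs from (288,430) to (452,420) and the door is slightly ajar. The cabinet's front corners are at (64,352) and (462,318).

```bash
cat > geo.py <<'E'
from h import *
E
python3 - <<'E'
from h import *
p=ctrl.snapshot('top');c=cam(p)
f=lambda x,y,z:atz(c,(x/4.4+250-.4,y/4.4+85-.4),z)
m=f(664,446,.117);A=f(288,430,.212);B=f(452,420,.212)
FL=f(64,352,.24);FR=f(462,318,.24);BR=f(432,35,.24);BL=f(42,75,.24)
for n in 'm A B FL FR BR BL'.split(): print(n,eval(n).round(4))
print('lens',np.linalg.norm(A-B),np.linalg.norm(FL-FR),np.linalg.norm(FR-BR))
D=f(70,365,.238);E=f(460,350,.238);print('door top outer',D.round(3),E.round(3),np.linalg.norm(D-E))
an=lambda a,b:np.degrees(np.arctan2(*(b-a)[[0,1]]))
print('bar dir deg',an(A,B),'door',an(D,E),'front',an(FL,FR),an(BL,BR))
s=ctrl.snapshot('scene');cs=cam(s)
for n,X in (('m',m),('A',A),('B',B),('FL',FL),('FR',FR),('BR',BR),('BL',BL)): print(n,proj(cs,X).round(1))
st=ctrl.state();R=rot(st['tcp_rot']);print(R.round(3))
g=np.array(st['ee_pos'])+.18*R[:,2];print('shift cm m',(R.T@(m-g)*100).round(2))
b=cv2.imread('pics/scene0.png')[180:310,190:410]
cv2.imwrite('pics/crop2.png',cv2.resize(b,None,fx=3.6,fy=3.6,interpolation=cv2.INTER_CUBIC))
E
```

```text
m [ 0.5694 -0.2783  0.117 ]
A [0.5639 0.0215 0.212 ]
B [ 0.5746 -0.1033  0.212 ]
FL [0.6158 0.1912 0.24  ]
FR [ 0.6486 -0.108   0.24  ]
BR [ 0.8664 -0.081   0.24  ]
BL [0.8289 0.2158 0.24  ]
lens 0.1252461026778223 0.30099181495059274 0.21944166270439497
door top outer [0.606 0.187 0.238] [ 0.625 -0.107  0.238] 0.29419812630735886
bar dir deg 175.11127757063954 door 176.44088279449434 front 173.74002018415302 172.80147266894207
m [[246.6 254. ]]
A [[343.8 202.4]]
B [[304.8 214. ]]
FL [[404.7 191.4]]
FR [[312.9 221. ]]
BR [[357.4 269.7]]
BL [[454.2 231.3]]
[[ 0.962  0.274  0.   ]
 [ 0.274 -0.962 -0.   ]
 [-0.     0.    -1.   ]]
shift cm m [ 47.12 -12.62  10.77]
```

View pics/crop2.png

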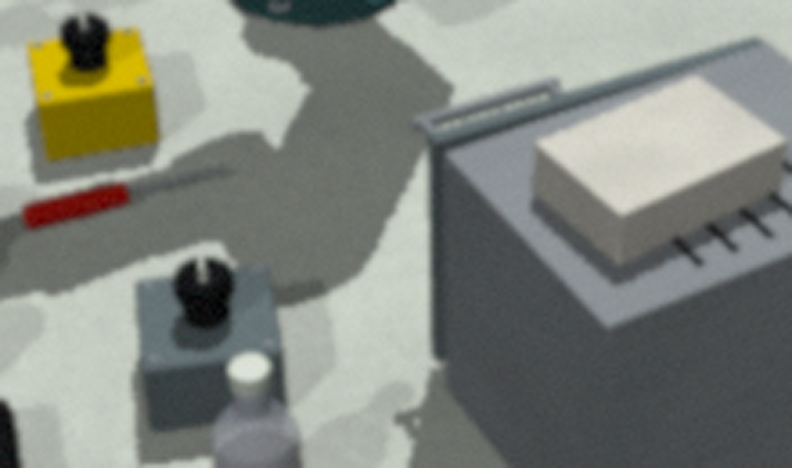

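```bash
python3 -m handwheel '[[[0,0,0],[4,-1,0],0],[[0,0,0],[8,-2,0],0],[[0,0,0],[12,-3.2,0],0],[[0,0,0],[16,-4.3,0],0],[[0,0,0],[20,-5.4,0],0],[[0,0,0],[24,-6.4,0],0],[[0,0,0],[28,-7.5,0],0],[[0,0,0],[32,-8.6,0],0],[[0,0,0],[36,-9.6,0],0],[[0,0,0],[38,-10.2,0],0]]'
cat > rel.py <<'E'
# rel.py x y z yawdeg : turn/shift (cm) bringing the grasp point there, tool down
import sys
from h import *
X=np.array(list(map(float,sys.argv[1:4])))
st=ctrl.state();R=rot(st['tcp_rot']);g=np.array(st['ee_pos'])+.18*R[:,2]
y=np.radians(float(sys.argv[4])) if len(sys.argv)>4 else np.arctan2(R[1,0],R[0,0])
W=np.array([[np.cos(y),np.sin(y),0],[np.sin(y),-np.cos(y),0],[0,0,-1]])
d=R.T@(X-.18*W[:,2]-np.array(st['ee_pos']))
print('grasp',g.round(4),'yaw',np.degrees(np.arctan2(R[1,0],R[0,0])).round(2),'q6',st['joint_positions'][5],'t',st['time_s'])
print('turn',Ro.from_matrix(R.T@W).as_rotvec().round(3),'shift cm',(d*100).round(2),'F',np.round(st['ft_force'],1))
E
python3 rel.py .5694 -.2783 .136
python3 - <<'E'
from h import *
s=ctrl.state();p=ctrl.snapshot('wrist');c=cam(p,s);im=p['pixels']
for o,z in (('stop_top',.117),('control_box',.07),('door_handle',.212)):
    for r in ctrl.search_frame(p,o)[:3]:
        b=np.array(r['rect']);print(o,round(r['conf'],2),b.round(),atz(c,(b[:2]+b[2:])/2,z).round(4))
print('expected m',proj(c,[.5694,-.2783,.117]))
cv2.imwrite('pics/w1.png',im)
E
```

```text
time_s: 1.53
ee_pos: [0.4914, -0.3239, 0.4045]
tcp_rot: [-0.0, 0.99, 0.14, 0.001]
ft_force: [-0.4, -0.3, 0.4]
finger_gap: 0.324
gripper_force: 0.0
grasp [ 0.4917 -0.3237  0.2245] yaw 16.14 q6 0.6098126636763918 t 1.5333
turn [-0.001 -0.002  0.   ] shift cm [ 8.74 -2.21  8.87] F [-0.4 -0.3  0.4]
stop_top 0.77 [264.  71. 324. 135.] [ 0.5708 -0.2819  0.117 ]
control_box 0.95 [265. 362. 282. 396.] [ 0.2596 -0.3364  0.07  ]
control_box 0.61 [222.  21. 372. 180.] [ 0.5742 -0.2801  0.07  ]
door_handle 0.46 [129.   1. 152.   2.] [ 0.5938 -0.2072  0.212 ]
door_handle 0.19 [417. 189. 507. 270.] [ 0.5295 -0.3996  0.212 ]
expected m [[289.34034775 103.34393416]]
```

View pics/w1.png

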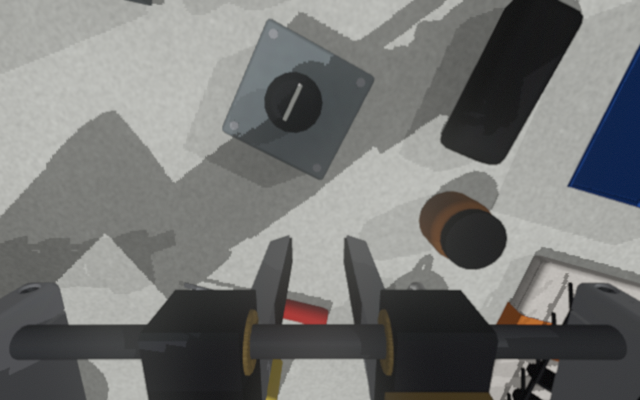

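The grey box's mushroom shows at (293,102), about (0.570, -0.280). I'll go above it with the fingers shut, then press.

```bash
python3 -m handwheel '[[[0,0,0],[3,-0.7,0],0],[[0,0,0],[6,-1.4,0],0],[[0,0,0],[8.7,-2,0],0],[[0,0,0],[8.7,-2,3],0],[[0,0,0],[8.7,-2,6],0],[[0,0,0],[8.7,-2,7.9],0],[[0,0,0],[8.7,-2,7.9],0],[[0,0,0],[8.7,-2,7.9],0]]'; python3 rel.py .570 -.280 .136
```

```text
time_s: 2.4
ee_pos: [0.5652, -0.2848, 0.3247]
tcp_rot: [-0.001, 0.991, 0.137, -0.001]
ft_force: [0.9, -1.0, 0.0]
finger_gap: 0.008
gripper_force: 0.0
grasp [ 0.5647 -0.2846  0.1447] yaw 15.79 q6 0.7391553867566827 t 2.4
turn [-0.002  0.002 -0.   ] shift cm [ 0.59 -0.33  0.87] F [ 0.9 -1.   0. ]
```

```bash
python3 -m handwheel '[[[0,0,0],[0,0,0],0],[[0,0,0],[0,0,0],0]]'; python3 rel.py .570 -.280 .136
```

```text
time_s: 2.57
ee_pos: [0.5664, -0.2845, 0.3286]
tcp_rot: [0.002, 0.99, 0.138, 0.002]
ft_force: [0.8, -0.0, -0.1]
finger_gap: 0.008
gripper_force: 0.0
grasp [ 0.5671 -0.285   0.1486] yaw 15.85 q6 0.7393511288893768 t 2.5667
turn [ 0.004 -0.003 -0.   ] shift cm [ 0.47 -0.34  1.26] F [ 0.8 -0.  -0.1]
```

```bash
python3 -m handwheel '[[[0,0,0],[0.4,-0.3,0.3],0],[[0,0,0],[0.4,-0.3,0.8],0],[[0,0,0],[0.4,-0.3,1.3],0],[[0,0,0],[0.4,-0.3,1.6],0],[[0,0,0],[0.4,-0.3,1.8],0],[[0,0,0],[0.4,-0.3,1.8],0]]'; python3 rel.py .570 -.280 .136
```

```text
time_s: 3.07
ee_pos: [0.5697, -0.2795, 0.3079]
tcp_rot: [0.0, 0.99, 0.139, 0.001]
ft_force: [0.6, -0.1, 3.5]
finger_gap: 0.005
gripper_force: 1.9
grasp [ 0.5699 -0.2796  0.1279] yaw 15.93 q6 0.7473333284998609 t 3.0667
turn [ 0.001 -0.001 -0.   ] shift cm [ 0.01  0.05 -0.81] F [ 0.6 -0.1  3.5]
```

```bash
python3 -m handwheel '[[[0,0,0],[0,0,0.2],0],[[0,0,0],[0,0,0.4],0],[[0,0,0],[0,0,0.5],0],[[0,0,0],[0,0,0.5],0]]'
```

```text
time_s: 3.4
ee_pos: [0.5697, -0.2795, 0.3059]
tcp_rot: [0.001, 0.99, 0.139, 0.001]
ft_force: [-1.2, 2.4, 12.3]
finger_gap: 0.005
gripper_force: 5.9
```

```bash
python3 -m handwheel '[[[0,0,0],[0,0,-2],0],[[0,0,0],[0,0,-5],0],[[0,0,0],[0,0,-9],0.1],[[0,0,0],[-2,0,-13],0.3],[[0,0,0],[-5,0,-17],0.5],[[0,0,0],[-8,0,-17.5],0.5],[[0,0,0],[-8,0,-17.5],0.5]]'
python3 - <<'E'
from h import *
s=ctrl.state();p=ctrl.snapshot('wrist');c=cam(p,s);im=p['pixels'];print(s['ft_force'],s['finger_gap'])
for o,z in (('stop_top',.109),('control_box',.07)):
    for r in ctrl.search_frame(p,o)[:2]:
        b=np.array(r['rect']);print(o,round(r['conf'],2),b.round(),atz(c,(b[:2]+b[2:])/2,z).round(4))
p=ctrl.snapshot('scene');a=p['pixels'][230:320,215:295];b=cv2.imread('pics/scene0.png')[230:320,215:295]
cv2.imwrite('pics/cmp.png',cv2.resize(np.hstack([b,a]),None,fx=5,fy=5,interpolation=cv2.INTER_CUBIC))
E
```

```text
time_s: 3.98
ee_pos: [0.4888, -0.3026, 0.4836]
tcp_rot: [0.004, 0.991, 0.136, 0.002]
ft_force: [0.7, 0.6, 0.7]
finger_gap: 0.321
gripper_force: 0.0
[0.6728464  0.64410225 0.67245922] 0.3209937586188128
stop_top 0.83 [292.  85. 339. 131.] [ 0.5719 -0.2809  0.109 ]
stop_top 0.5 [  0.   2. 201.  32.] [ 0.5969 -0.0548  0.109 ]
control_box 0.68 [257.  42. 376. 172.] [ 0.5741 -0.2815  0.07  ]
control_box 0.67 [266. 359. 291. 399.] [ 0.1837 -0.3312  0.07  ]
```

View pics/cmp.png

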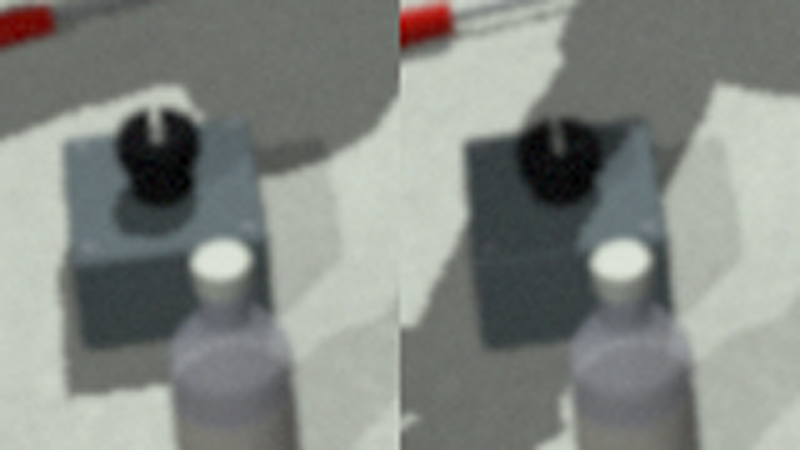

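The head sits lower than before (crop y 118, was 107), so it is latched. Now to the handle.

```bash
python3 rel.py .500 -.05 .30 94
```

```text
grasp [ 0.4925 -0.301   0.2954] yaw 15.93 q6 0.6459271781146876 t 4.1833
turn [-4.000e-03 -1.000e-03 -1.363e+00] shift cm [  7.57 -23.99  -0.4 ] F [-0.7 -0.7 -0.4]
```

```bash
python3 -m handwheel '[[[0,0,-0.12],[0.7,-2.4,0],0.48],[[0,0,-0.24],[1.5,-4.8,0],0.48],[[0,0,-0.36],[2.2,-7.2,0],0.48],[[0,0,-0.48],[3,-9.6,0],0.48],[[0,0,-0.6],[3.8,-12,0],0.48],[[0,0,-0.72],[4.5,-14.4,0],0.48],[[0,0,-0.84],[5.3,-17,0],0.48],[[0,0,-0.96],[6,-19.4,0],0.48],[[0,0,-1.08],[6.8,-22,0],0.48],[[0,0,-1.2],[7.5,-24,0],0.48]]' >/dev/null; python3 -m handwheel '[[[0,0,-0.08],[0,0,0],0.48],[[0,0,-0.16],[0,0,0],0.48],[[0,0,-0.16],[0,0,0],0.48],[[0,0,-0.16],[0,0,0],0.48]]'
python3 - <<'E'
from h import *
s=ctrl.state();p=ctrl.snapshot('wrist');c=cam(p,s);im=p['pixels']
print(proj(c,[[.5639,.0215,.212],[.5746,-.1033,.212],[.617,.19,.238]]).round(1))
for r in ctrl.search_frame(p,'door_handle')[:3]: print(r)
np.savez('w2.npz',K=c[0],d=c[1],R=c[2],t=c[3])
cv2.imwrite('pics/w2.png',im)
E
python3 rel.py .569 -.041 .28 94
```

```text
time_s: 5.35
ee_pos: [0.4996, -0.0495, 0.4756]
tcp_rot: [-0.002, 0.683, 0.73, -0.001]
ft_force: [0.0, -0.3, -0.9]
finger_gap: 0.479
gripper_force: 0.0
[[ 411.1  130.2]
 [ 402.4  282. ]
 [ 573.8 -192.5]]
{'rect': [399.0, 1.3, 535.0, 289.8], 'conf': 0.71}
grasp [ 0.4989 -0.0499  0.2963] yaw 93.77 q6 -0.27857161594958757 t 5.45
turn [-0.002 -0.001 -0.004] shift cm [0.44 7.01 1.62] F [-0.4  0.6  0.4]
```

View pics/w2.png

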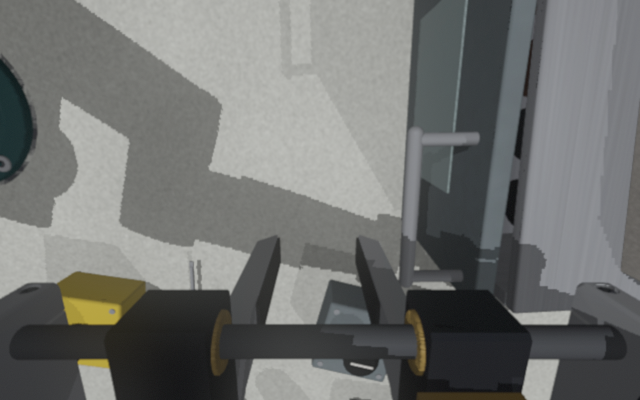

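The bar shows from (415,132) to (408,284), close to the prediction and slightly further out in x.

```bash
python3 - <<'E'
from h import *
z=np.load('w2.npz');c=(z['K'],z['d'],z['R'],z['t'])
A=atz(c,(415,131),.212);B=atz(c,(408,284),.212);print(A,B,np.linalg.norm(A-B),np.degrees(np.arctan2(*(A-B)[[1,0]])),(A+B)/2)
E
python3 rel.py .571 -.041 .28 94
```

```text
[0.5668939  0.02113254 0.212     ] [ 0.57956289 -0.10481331  0.212     ] 0.12658144400023402 95.74410396504241 [ 0.57322839 -0.04184039  0.212     ]
grasp [ 0.4989 -0.0499  0.2963] yaw 93.77 q6 -0.27857161594958757 t 5.45
turn [-0.002 -0.001 -0.004] shift cm [0.42 7.21 1.62] F [-0.4  0.6  0.4]
```

```bash
python3 -m handwheel '[[[0,0,0],[0.2,3,0],0.48],[[0,0,-0.02],[0.4,6,0],0.48],[[0,0,-0.02],[0.4,7.2,0],0.48],[[0,0,-0.02],[0.4,7.2,2],0.48],[[0,0,-0.02],[0.4,7.2,4],0.48],[[0,0,-0.02],[0.4,7.2,4.5],0.48],[[0,0,-0.02],[0.4,7.2,4.5],0.48],[[0,0,-0.02],[0.4,7.2,4.5],0.48]]'; python3 rel.py .5715 -.0415 .214 95
python3 - <<'E'
from h import *
s=ctrl.state();p=ctrl.snapshot('wrist');cv2.imwrite('pics/w3.png',p['pixels'])
E
```

```text
time_s: 6.12
ee_pos: [0.5704, -0.0415, 0.4328]
tcp_rot: [-0.0, 0.676, 0.737, -0.0]
ft_force: [0.6, 1.3, 0.0]
finger_gap: 0.481
gripper_force: 0.0
grasp [ 0.5704 -0.0415  0.2528] yaw 94.94 q6 -0.2579156289255202 t 6.1167
turn [-0.    -0.    -0.001] shift cm [-0.01  0.11  3.88] F [0.6 1.3 0. ]
```

View pics/w3.png

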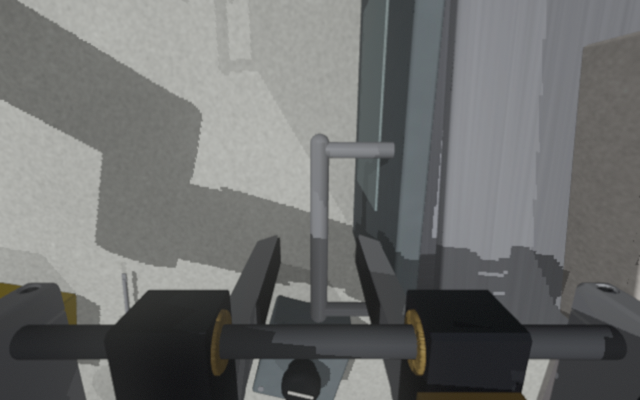

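The bar (column 320) sits midway between the fingers, and the right finger has room to the door. I'll descend and pinch.

```bash
python3 -m handwheel '[[[0,0,0],[0,0.1,1.5],0.48],[[0,0,0],[0,0.1,3],0.48],[[0,0,0],[0,0.1,3.8],0.48],[[0,0,0],[0,0.1,3.8],0.3],[[0,0,0],[0,0.1,3.8],0],[[0,0,0],[0,0.1,3.8],0],[[0,0,0],[0,0.1,3.8],0],[[0,0,0],[0,0.1,3.8],0]]' 12; python3 rel.py .5715 -.0415 .214 95
```

```text
time_s: 6.83
ee_pos: [0.5715, -0.0412, 0.3959]
tcp_rot: [0.001, 0.676, 0.737, 0.001]
ft_force: [-0.2, 0.7, 0.4]
finger_gap: 0.167
gripper_force: 0.0
grasp [ 0.5719 -0.0413  0.2159] yaw 94.98 q6 -0.2579391332992755 t 6.8333
turn [ 0.002  0.001 -0.   ] shift cm [-0.03 -0.01  0.19] F [-0.2  0.7  0.4]
```

```bash
python3 -m handwheel '[[[0,0,0],[0,0,0],0],[[0,0,0],[0,0,0],0],[[0,0,0.02],[0.13,-0.45,0],0],[[0,0,0.04],[0.27,-0.9,0],0],[[0,0,0.06],[0.42,-1.35,0],0],[[0,0,0.08],[0.57,-1.79,0],0],[[0,0,0.08],[0.57,-1.79,0],0]]' 15; python3 rel.py .5715 -.0415 .214
```

```text
time_s: 7.42
ee_pos: [0.5521, -0.0369, 0.3956]
tcp_rot: [0.0, 0.705, 0.709, -0.0]
ft_force: [-0.9, -0.7, 5.9]
finger_gap: 0.12
gripper_force: 15.0
grasp [ 0.5522 -0.037   0.2156] yaw 90.33 q6 -0.17498667946606966 t 7.4167
turn [0.001 0.001 0.   ] shift cm [-0.47  1.93  0.16] F [-0.9 -0.7  5.9]
```

Gripped firmly, with low forces. I'll continue along the arc.

```bash
python3 -m handwheel '[[[0,0,0.04],[0.27,-0.9,0],0],[[0,0,0.08],[0.57,-1.79,0],0],[[0,0,0.12],[0.91,-2.67,0],0],[[0,0,0.16],[1.29,-3.53,0],0],[[0,0,0.2],[1.69,-4.38,0],0],[[0,0,0.24],[2.14,-5.21,0],0],[[0,0,0.28],[2.61,-6.02,0],0],[[0,0,0.32],[3.12,-6.81,0],0],[[0,0,0.36],[3.66,-7.59,0],0],[[0,0,0.4],[4.22,-8.33,0],0]]'; python3 rel.py .5715 -.0415 .214
```

```text
time_s: 8.25
ee_pos: [0.4689, 0.0044, 0.3956]
tcp_rot: [0.001, 0.832, 0.554, 0.0]
ft_force: [-0.7, -2.0, 6.7]
finger_gap: 0.125
gripper_force: 15.0
grasp [0.4692 0.0041 0.2156] yaw 67.32 q6 0.2844736196500932 t 8.25
turn [0.002 0.001 0.   ] shift cm [-0.28 11.23  0.18] F [-0.7 -2.   6.7]
```

```bash
python3 -m handwheel '[[[0,0,0.04],[0.27,-0.9,0],0],[[0,0,0.08],[0.57,-1.79,0],0],[[0,0,0.12],[0.91,-2.67,0],0],[[0,0,0.16],[1.29,-3.53,0],0],[[0,0,0.2],[1.69,-4.38,0],0],[[0,0,0.24],[2.14,-5.21,0],0],[[0,0,0.28],[2.61,-6.02,0],0],[[0,0,0.32],[3.12,-6.81,0],0],[[0,0,0.36],[3.66,-7.59,0],0],[[0,0,0.4],[4.22,-8.33,0],0]]'; python3 rel.py .5715 -.0415 .214
```

```text
time_s: 9.08
ee_pos: [0.408, 0.0754, 0.3956]
tcp_rot: [0.001, 0.926, 0.378, -0.0]
ft_force: [-1.5, -2.9, 6.4]
finger_gap: 0.123
gripper_force: 15.0
grasp [0.4081 0.0751 0.2156] yaw 44.41 q6 0.8420540041130061 t 9.0833
turn [0.001 0.001 0.   ] shift cm [ 3.5  19.79  0.18] F [-1.5 -2.9  6.4]
```

```bash
python3 -m handwheel '[[[0,0,0.04],[0.27,-0.9,0],0],[[0,0,0.08],[0.57,-1.79,0],0],[[0,0,0.12],[0.91,-2.67,0],0],[[0,0,0.16],[1.29,-3.53,0],0],[[0,0,0.2],[1.69,-4.38,0],0],[[0,0,0.24],[2.14,-5.21,0],0],[[0,0,0.28],[2.61,-6.02,0],0],[[0,0,0.32],[3.12,-6.81,0],0],[[0,0,0.36],[3.66,-7.59,0],0],[[0,0,0.4],[4.22,-8.33,0],0]]'; python3 rel.py .5715 -.0415 .214
```

```text
time_s: 9.92
ee_pos: [0.3797, 0.1646, 0.3956]
tcp_rot: [0.0, 0.982, 0.187, 0.0]
ft_force: [-0.9, -1.3, 7.2]
finger_gap: 0.122
gripper_force: 15.0
grasp [0.3798 0.1645 0.2156] yaw 21.51 q6 1.4673477298257276 t 9.9167
turn [ 0.001 -0.    -0.   ] shift cm [10.28 26.2   0.17] F [-0.9 -1.3  7.2]
```

```bash
python3 -m handwheel '[[[0,0,0.04],[0.27,-0.9,0],0],[[0,0,0.08],[0.57,-1.79,0],0],[[0,0,0.12],[0.91,-2.67,0],0],[[0,0,0.16],[1.29,-3.53,0],0],[[0,0,0.2],[1.69,-4.38,0],0],[[0,0,0.24],[2.14,-5.21,0],0],[[0,0,0.28],[2.61,-6.02,0],0],[[0,0,0.32],[3.12,-6.81,0],0],[[0,0,0.36],[3.66,-7.59,0],0],[[0,0,0.4],[4.22,-8.33,0],0]]'; python3 -m handwheel '[[[0,0,0],[0,0,0],0.2],[[0,0,0],[0,0,0],0.48],[[0,0,0],[0,0,0],0.48],[[0,0,0],[0,0,0],0.48]]'; python3 rel.py .5715 -.0415 .214
```

```text
time_s: 10.75
ee_pos: [0.3886, 0.2576, 0.3956]
tcp_rot: [0.0, 1.0, -0.012, 0.0]
ft_force: [1.0, -1.3, 6.5]
finger_gap: 0.121
gripper_force: 15.0
time_s: 11.08
ee_pos: [0.3885, 0.257, 0.3936]
tcp_rot: [0.001, 1.0, -0.011, -0.001]
ft_force: [-0.5, 0.6, -0.2]
finger_gap: 0.37
gripper_force: 0.0
grasp [0.3881 0.2568 0.2136] yaw -1.26 q6 2.0555417226146435 t 11.0833
turn [0.001 0.002 0.   ] shift cm [18.95 29.44 -0.04] F [-0.5  0.6 -0.2]
```

```bash
python3 -m handwheel '[[[0,0,0],[0,0,0],0.48],[[0,0,0],[0,0,-2],0.48],[[0,0,0],[0,0,-4],0.48],[[0,0,0],[0,0,-7],0.48],[[0,0,0],[0,0,-10],0.48],[[0,0,0],[0,0,-10],0.48]]'; python3 rel.py .5715 -.2805 .29 20
python3 - <<'E'
from h import *
p=ctrl.snapshot('scene');cv2.imwrite('pics/s2.png',p['pixels'])
E
```

```text
time_s: 11.58
ee_pos: [0.3886, 0.257, 0.5012]
tcp_rot: [-0.003, 1.0, -0.011, 0.005]
ft_force: [-0.1, 0.6, 1.3]
finger_gap: 0.479
gripper_force: 0.0
grasp [0.3905 0.2579 0.3212] yaw -1.29 q6 2.0558010112475085 t 11.5833
turn [-0.003 -0.011 -0.372] shift cm [19.46 53.35  3.04] F [-0.1  0.6  1.3]
```

View pics/s2.png

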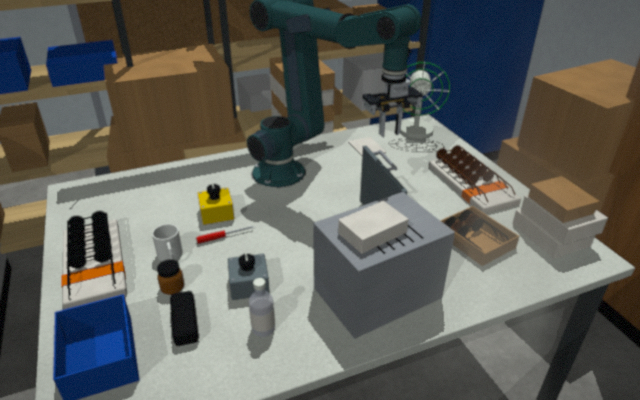

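The door stands open, with its edge from (362,148) at the near end, and nothing else has moved. On to the mushroom.

```bash
python3 -m handwheel '[[[0,0,-0.04],[1.3,3.6,0],1],[[0,0,-0.08],[2.6,7.2,0],1],[[0,0,-0.12],[4,10.8,0],1],[[0,0,-0.16],[5.3,14.4,0],1],[[0,0,-0.2],[6.6,18,0],1],[[0,0,-0.24],[7.9,21.6,0],1],[[0,0,-0.28],[9.2,25.2,0],1],[[0,0,-0.32],[10.5,28.8,0],1],[[0,0,-0.35],[11.8,32.4,0],1],[[0,0,-0.37],[13.1,36,0],1]]' >/dev/null; python3 rel.py .5715 -.2805 .24 20
```

```text
grasp [ 0.5114 -0.1074  0.3128] yaw 19.98 q6 0.9065284254849385 t 12.4667
turn [-0.002  0.002 -0.   ] shift cm [-0.28 18.3   7.25] F [ 0.7  1.7 -0.4]
```

```bash
python3 -m handwheel '[[[0,0,0],[-0.1,4,0],1],[[0,0,0],[-0.1,8,1],1],[[0,0,0],[-0.2,12,3],1],[[0,0,0],[-0.3,16,5],1],[[0,0,0],[-0.3,18.3,7],1],[[0,0,0],[-0.3,18.3,10],1],[[0,0,0],[-0.3,18.3,13],1],[[0,0,0],[-0.3,18.3,14.5],1],[[0,0,0],[-0.3,18.3,14.5],1],[[0,0,0],[-0.3,18.3,14.5],1]]'; for i in 1 2; do python3 rel.py .571 -.281 .096 20; python3 -m handwheel '[[[0,0,0],[0,0,0],1]]' >/dev/null; done
python3 - <<'E'
from h import *
s=ctrl.state();p=ctrl.snapshot('wrist');c=cam(p,s)
print(proj(c,[.571,-.281,.109]))
q=ctrl.snapshot('top');cv2.imwrite('pics/t2.png',cv2.resize(np.vstack([p['pixels'][:,:],q['pixels'][80:320,:]]),(580,580)))
E
```

```text
time_s: 13.3
ee_pos: [0.5709, -0.2785, 0.3471]
tcp_rot: [-0.002, 0.985, 0.173, -0.002]
ft_force: [0.0, 0.1, 0.6]
finger_gap: 1.001
gripper_force: 0.0
grasp [ 0.5701 -0.278   0.1671] yaw 19.91 q6 0.680185890966595 t 13.3
turn [-0.004  0.003 -0.002] shift cm [-0.05  0.27  7.11] F [0.  0.1 0.6]
grasp [ 0.5716 -0.2787  0.1706] yaw 19.93 q6 0.6802056941656826 t 13.3833
turn [ 0.001 -0.001 -0.001] shift cm [-0.13  0.21  7.46] F [-0.5  0.1  1. ]
[[318.47879703 227.56115845]]
```

View pics/t2.png

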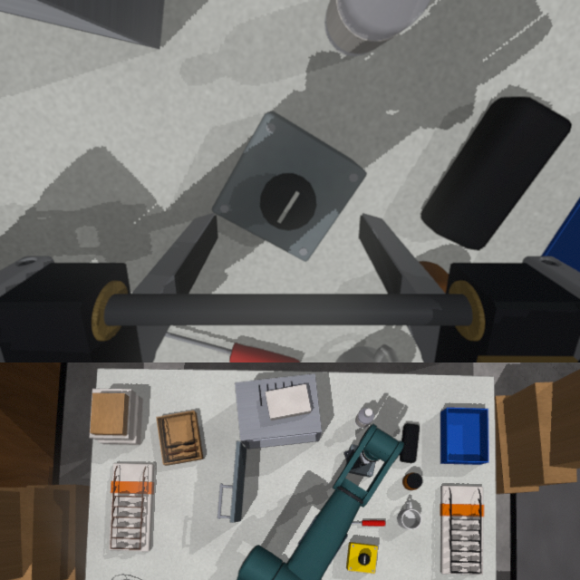

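The mushroom is centred between the fingers (288,201), and the door stands slightly past square. I'll descend and grip the rim.

```bash
python3 -m handwheel '[[[0,0,0],[0.1,0.2,2.5],1],[[0,0,0],[0.1,0.2,5],1],[[0,0,0],[0.1,0.2,6.5],1],[[0,0,0],[0.1,0.2,7.1],1],[[0,0,0],[0.1,0.2,7.1],0.7],[[0,0,0],[0.1,0.2,7.1],0.4],[[0,0,0],[0.1,0.2,7.1],0.3],[[0,0,0],[0.1,0.2,7.1],0.3],[[0,0,0],[0.1,0.2,7.1],0.3],[[0,0,0],[0.1,0.2,7.1],0.3]]' 15; python3 -m handwheel '[[[0,0,0],[0,0,0],0.3],[[0,0,0],[0,0,0],0.3],[[0,0,0],[0,0,0],0.3]]'
```

```text
time_s: 14.4
ee_pos: [0.5731, -0.2802, 0.2798]
tcp_rot: [0.001, 0.985, 0.173, 0.001]
ft_force: [-0.4, 0.4, 0.6]
finger_gap: 0.612
gripper_force: 0.0
time_s: 14.65
ee_pos: [0.5729, -0.2794, 0.2792]
tcp_rot: [-0.001, 0.985, 0.173, -0.0]
ft_force: [-1.8, 3.2, 4.4]
finger_gap: 0.507
gripper_force: 15.0
```

```bash
python3 -m handwheel '[[[0,0,0.1],[0,0,0],0.3],[[0,0,0.2],[0,0,0],0.3],[[0,0,0.3],[0,0,0],0.3],[[0,0,0.4],[0,0,0],0.3],[[0,0,0.5],[0,0,0],0.3],[[0,0,0.6],[0,0,0],0.3],[[0,0,0.7],[0,0,0],0.3],[[0,0,0.8],[0,0,0],0.3],[[0,0,0.9],[0,0,0],0.3],[[0,0,0.95],[0,0,0],0.3]]'
python3 - <<'E'
from bench import ctrl
s=ctrl.state();print(s['moment'],s['ft_force'],s['joint_positions'][5])
E
```

```text
time_s: 15.48
ee_pos: [0.5726, -0.2808, 0.2795]
tcp_rot: [0.001, 0.954, -0.299, 0.0]
ft_force: [-2.7, 0.0, 2.8]
finger_gap: 0.504
gripper_force: 15.0
[-0.06754436  0.58984815  0.10272381] [-2.73457293  0.01717096  2.84337494] 1.6334880969451542
```

Release, lift and check.

```bash
python3 -m handwheel '[[[0,0,0],[0,0,0],0.7],[[0,0,0],[0,0,0],1],[[0,0,0],[0,0,0],1],[[0,0,0],[0,0,0],1],[[0,0,0],[0,0,0],1],[[0,0,0],[0,0,0],1]]'; python3 -m handwheel '[[[0,0,0],[0,0,-2],1],[[0,0,0],[0,0,-5],1],[[0,0,0],[0,0,-9],1],[[0,0,0],[-2,0,-13],1],[[0,0,0],[-5,0,-16],1],[[0,0,0],[-8,0,-16],1],[[0,0,0],[-12,0,-16],1],[[0,0,0],[-16,0,-16],1],[[0,0,0],[-16,0,-16],1],[[0,0,0],[-16,0,-16],1]]'
python3 - <<'E'
from h import *
p=ctrl.snapshot('scene');f=lambda i:cv2.resize(i[230:290,215:275],None,fx=4.4,fy=4.4,interpolation=cv2.INTER_CUBIC)
q=ctrl.snapshot('top')
a=np.hstack([f(cv2.imread('pics/scene0.png')),f(cv2.imread('pics/s2.png')),f(p['pixels'])])
b=q['pixels'][80:320,90:550];b=cv2.resize(b,(a.shape[1],300))
cv2.imwrite('pics/fin.png',np.vstack([a,b]))
E
```

```text
time_s: 15.98
ee_pos: [0.573, -0.28, 0.2785]
tcp_rot: [0.0, 0.955, -0.296, -0.0]
ft_force: [-0.9, -0.3, 0.1]
finger_gap: 0.893
gripper_force: 0.0
time_s: 16.82
ee_pos: [0.4396, -0.1883, 0.4391]
tcp_rot: [0.0, 0.955, -0.296, 0.001]
ft_force: [0.5, -0.5, 0.0]
finger_gap: 1.001
gripper_force: 0.0
```

View pics/fin.png

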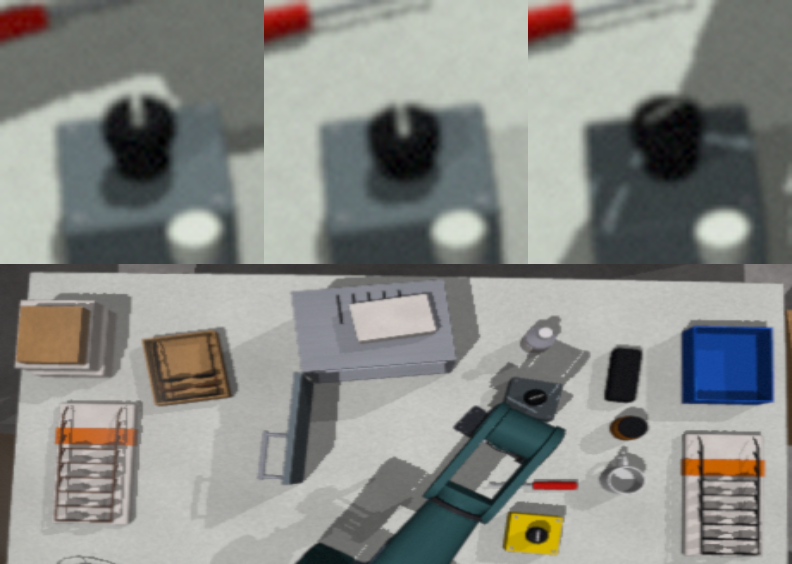

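The three crops show the mushroom up (top at row 95), latched (104) and up again with its head turned (96). The door stands past square in the top view, and the bystanders are where they were. I'm handing in.

```bash
python3 -m handwheel '[[[0,0,0],[0,0,0],1],[[0,0,0],[0,0,0],1]]' >/dev/null; python3 -c "
from bench import ctrl
print(ctrl.job_done())"
```

```text
the job is handed in; nothing more can be done
None
```

The job is handed in: I latched the mushroom stop, opened the door to just past square, then twisted the stop so it sprang back up; the last images show nothing else moved, and it took about 17 s.

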